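Pin the practice jaw into its bench mount

TASK

Slide the practice jaw's carrier fully home into the leaning fork of the bench mount, so that the holes line up. Then take the locking pin (round black knob) out of the hardware block and push it through fork and lug until its knob sits flush on the fork, and let go of it. Leave everything else where it stands.

Things in the scene. Friction and masses are not known exactly. Their poses are not given: they have to be found in the camera images.
- fork_mouth (a point): Centre of the round hole in the fork's upper face, where the pin goes in; about 150 mm above the table. The frame leans with the fork: z is the hole's axis, pointing out of it, up and back towards the robot's side, 30 degrees from vertical (the pin goes in along -z); x points up the slope, away from the robot, towards the jaw; y is level.
- fork: The aluminium clevis on the column of the bench mount; does not move; same origin and axes as fork_mouth. Two cheeks, 70 (x) by 50 (y) by 10 mm, with a 14 mm slot for the carrier's lug (12 mm thick). Holes in cheeks and lug: 15 mm, chamfered 2 mm; cheek, slot and cheek make 34 mm. The way below is free. The upper cheek spans x from -45 to 25 mm.
- carrier (a joint): How far (m) the jaw carrier stands out of the fork: 0 is fully home against the slot's end, where the hole of its lug lines up with the fork's holes; positive is drawn out up the slope, along +x of fork_mouth (at most 0.04). A stiff slide: pushing it takes 3 to 7 N, it stays where it is left, and it stops hard at 0.
- carrier_end (a point): Middle of the outer face of the end plate at the carrier's upper end, the face to push on, along -x. Axes as fork_mouth; when home it lies at x 133, z -5 mm there. End plate: 76 mm wide (y), reaching 17 mm either way of this point in z, 6 mm thick. The carrier is a steel plate, 84 mm wide, with a row of teeth in pink gum whose tops reach 21 mm above this point in z.
- pin_center (a point): The locking pin, half-way along its 102 mm, on its axis; z along the pin towards its knob. Steel shank 12 mm across, 62 mm long, its last 12 mm tapering to 5 mm; black fluted knob, a cylinder 26 mm across and 40 mm long, whose flat underside seats on the fork (11 mm above this point; knob's middle 31 mm above it). About 90 g, up to a third more or less.
- block: Hardware block: grey plastic, 60 (x) by 150 (y) by 55 mm high, fixed; origin under its centre. Two holes, 42 mm either side along y, 13.8 mm across, 45 mm deep: one holds the locking pin, upright, nose down, its knob's underside 17 mm above the block (72 mm above the table); the other a hex key, either way round.
- plunger: Sprung steel ball in the side of the lug's hole (same frame origin as the lug's hole mouth; hidden inside the fork). It grips the pin's shank, so the pin does not fall home by its own weight: pushing it through takes about 3 to 10 N, until the knob meets the fork and it stops hard.
- hex_key: T-handled hex key standing in the block's other hole, its black cross bar 73 mm long, top 118 mm above the table. Not needed; origin at its lower end.
- tub: White lidded tub, 130 mm across and 130 mm high. Bystander; origin under its centre.
- syringe_a: Teal syringe with black cap, 134 mm long, 23 mm high, lying on the table. Bystander; origin under its middle.
- syringe_b: Another such syringe. Bystander.
- tooth: Large pink and ivory tooth model, 31 mm across and 40 mm high. Bystander; origin under its centre.
- bowl: Green mixing bowl, 116 mm across and 65 mm high. Bystander; origin under its centre.
- spatula: Spatula about 200 mm long lying on the table. Bystander.
- motor_unit: Black handpiece motor unit, 85 by 160 by 45 mm, fixed. Bystander; origin under its centre.

How it is judged:
On the way:
1. the carrier has been pushed home in the fork (less than 4 mm short) (value of joint carrier below 0.004 m), for 0.2 s.
At the end, for the whole second after the job is handed in: The carrier is home (less than 4 mm short), and the pin rests in the fork's holes through the lug, its knob's underside within 3 mm of the fork's upper face, its axis within 0.15 rad of the hole's axis and its middle within 6 mm of it, at rest (value of joint carrier below 0.004 m and z of pin_center in the frame of fork_mouth below -0.008 m and x of pin_center in the frame of fork_mouth between -0.006 and 0.006 m and y of pin_center in the frame of fork_mouth between -0.006 and 0.006 m and angle between the z axis of pin_center and the z axis of fork_mouth, either way round below 0.15 rad and linear speed of pin below 0.02 m/s); the robot touches nothing.
It fails at once if the hex key is moved more than 30 mm (distance of hex_key from where it was at the start of the episode above 0.03 m).
It fails at once if the tub, bowl or spatula is moved more than 30 mm (distance of any of tub, bowl, spatula from where it was at the start of the episode above 0.03 m).
It fails at once if a syringe or the tooth model is moved more than 30 mm (distance of any of syringe_a, syringe_b, tooth from where it was at the start of the episode above 0.03 m).
It also fails if it takes over 66 s, if anything falls off the work surface, if the arm or the gripper's body presses on something with over 40 N, if the wrist force passes 120 N, or if a joint passes its speed limit or range.

ROBOT

A 6-joint arm with a two-finger parallel gripper is mounted at the origin on the work surface. World frame = base frame: x ahead of the robot, y to its left, z up, the work surface at z = 0. Lengths are in m, angles in rad, forces in N, time in s.
With the tool pointing down it reaches from about 0.25 to 0.725 m from the base axis. Payload 4 kg.
Tool frame: the origin (TCP) lies at the very end of the fingers, on their centre line; the grasp point (between the pads) lies bot.grasp_offset behind it (bot.grasp_offset is the distance from the TCP to the grasp point, in m); z points along the fingers, y is the direction in which the jaws open and shut (so a half turn about z gives the same grasp; the last joint's range is limited). The gripper opens to 85 mm and grips with 20 to 120 N. Pads are 22 mm wide; open, the fingers measure 114 mm over their backs; the gripper's body (76 mm by 85 mm) begins 54 mm behind the grasp point. The pads swing forward as they close: fully open they stand 13 mm farther back than shut.
Start: joints at [1.153, 0.241, 0.005, 1.335, 0, 1.571], TCP at [0.203, 0.457, 0.231] pointing down, gripper open.
Joint ranges: [-2.72, 2.72], [-1.05, 1.87], [-1.09, 1.28], [-1.99, 2.15], [-1.42, 1.44], [-3.14, 3.14]. Speed limits (rad/s): [2.79, 2.79, 3.14, 3.14, 3.14, 3.14].

INTERFACE

Orientations are given as a unit quaternion [x, y, z, w].
In Python, from workcell import bot gives the robot as it stands. The module is installed in compiled form; this text tells all that it offers.
- The arm moves only by the shell command python3 -m jog 'ROWS' [OPENING]. ROWS is JSON, a list that holds one entry, the list of rows, each a list of 6 numbers: the shift along the tool's x, y, z in m, then the turn, a rotation vector about the tool's x, y, z in degrees. In form: [[[dx, dy, dz, wx, wy, wz], ...]]. A call has 1 to 12 rows; each row shifts and turns the pose as measured when the row begins, along the tool's axes as they then stand; what a row does not reach is not made up. A row lasts 1/8 s, in which the tool goes at most 62.5 mm and 10.7 degrees, less where a joint would pass 70% of its speed; a pose out of reach is approached as far as the arm can. A call is refused whole if a number of a shift passes 0.0625 or a number of a turn 10.7, either way. A call with a gripper value outside its range is refused whole. OPENING is the finger opening in m, from 0 to 0.0854, set as the call begins (- or left out, the last holds). The fingers move at their own pace and stop on an object; the grip force is fixed at half the most. Time passes only in rows, so rows that do not move let the fingers close. It gives the time, the measured TCP pose, the force and the opening at its end, in the units of the state.
- bot.get_obs(): the state, without advancing time (a new reading comes with each control period).
- bot.camera(name): name is "side" or "top"; returns a dict with "pixels" (400x640x3 uint8, red, green, blue), "fx", "fy", "cx", "cy" (pixels), "k1" (the pictures are not rectified: a ray, as slopes to the right and down, at radius r is drawn at 1 + k1 r^2 times it, then the intrinsics apply), "rvec" (rotation vector, rad) and "tvec" (3), from world to camera coordinates, as OpenCV has them. Camera axes: x right, y down, z forward; pixel columns grow to the right and rows downward; lengths in m; the calibration is good to about 2 mm. A picture is of the moment at which its call begins. There is no depth.
- bot.job_done(): hands the job in, once; it reports no verdict.
The state is a dict: "clock": time; "joint_pos": joint angles; "joint_vel": joint speeds; "tau": joint torques, N m; "eef_pos": TCP position; "tool_rot": TCP orientation; "ft_force": force on the tool from outside, world axes, zero at the start; "ft_torque": the same for the moment, N m; "grip_width": finger opening in m.
Only numpy, scipy, OpenCV 4.12 (cv2) and the standard library are available. Lean on these libraries where they do the work, as an engineer would, in place of code of your own. Each camera call takes 0.05 s, during which the arm holds its last target. There are 200 camera calls.

## Working session

There is one attempt and no reset: what is moved stays moved. The work goes in short steps, Python scripts to look and compute and a shell command to move; the robot and the scene stay as the last step left them, time stands still between calls to the robot, and variables do not carry over. Pictures are saved under pics/ and viewed, on a budget of 10 in all, crops included, one or two more only if the job needs it, and the job is handed in when it is done.

```bash
mkdir -p pics; cat > h.py <<'E'
import numpy as np, cv2
from workcell import bot
from scipy.spatial.transform import Rotation as R
def snap(n,f):
    c=bot.camera(n); cv2.imwrite('pics/'+f,c['pixels'][:,:,::-1]); np.savez('pics/'+f[:-4],**c); return c
def load(f): return dict(np.load('pics/'+f+'.npz'))
def ray(c,u,v):
    xd=np.array([(u-c['cx'])/c['fx'],(v-c['cy'])/c['fy']]); x=xd.copy()
    for _ in range(30): x=xd/(1+c['k1']*(x@x))
    M=R.from_rotvec(np.ravel(c['rvec'])).as_matrix(); t=np.ravel(c['tvec'])
    d=M.T@np.r_[x,1]; return -M.T@t, d/np.linalg.norm(d)
def onz(c,u,v,z):
    o,d=ray(c,u,v); return o+d*(z-o[2])/d[2]
def two(c1,p1,c2,p2):
    o1,d1=ray(c1,*p1);o2,d2=ray(c2,*p2)
    s=np.linalg.lstsq(np.c_[d1,-d2],o2-o1,rcond=None)[0]
    a,b=o1+s[0]*d1,o2+s[1]*d2; return (a+b)/2,np.linalg.norm(a-b)
def proj(c,P):
    M=R.from_rotvec(np.ravel(c['rvec'])).as_matrix(); q=M@P+np.ravel(c['tvec']); x=q[:2]/q[2]
    x=x*(1+c['k1']*(x@x)); return np.array([c['fx']*x[0]+c['cx'],c['fy']*x[1]+c['cy']])
E
python3 - <<'E'
from h import *
for n in('top','side'):
    c=snap(n,n+'0.png'); print(n,ray(c,320,200),c['fx'],c['k1'])
print(bot.get_obs(),bot.grasp_offset)
E
```

```text
top (array([0.40497257, 0.0015503 , 1.50788983]), array([ 0.1324677 , -0.01263789, -0.99110675])) 383.3044729764584 0.010321967275806535
side (array([ 0.41501653, -1.06145194,  0.81832424]), array([ 0.10272902,  0.84391488, -0.52654954])) 466.35794496692273 0.0019805247859236786
{'clock': 0.1, 'joint_pos': array([1.15296388e+00, 2.41331342e-01, 3.83986579e-03, 1.33521176e+00,
       1.13915927e-05, 1.57077184e+00]), 'joint_vel': array([-0.00063019, -0.00158355,  0.00291633, -0.00010244,  0.00098848,
       -0.00098016]), 'tau': array([-9.26563844e-04, -3.73138404e+01,  2.53009880e+01,  1.08436507e-02,
       -5.26223630e-06, -1.64692000e-05]), 'eef_pos': array([0.20265174, 0.45645682, 0.23049785]), 'tool_rot': array([ 2.07387743e-01,  9.78258358e-01, -9.31538001e-04, -2.03329415e-04]), 'ft_force': array([ 0.3430245 , -0.13926216,  0.4111425 ]), 'ft_torque': array([-0.06831472, -0.01067688, -0.02786273]), 'grip_width': 0.08547673478737383} 0.0187
```

View pics/top0.png

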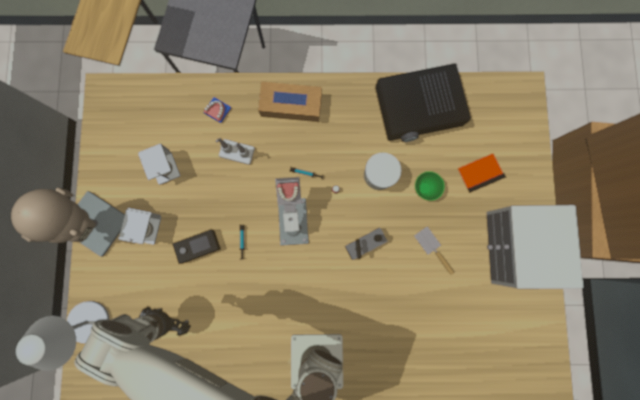

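View pics/side0.png

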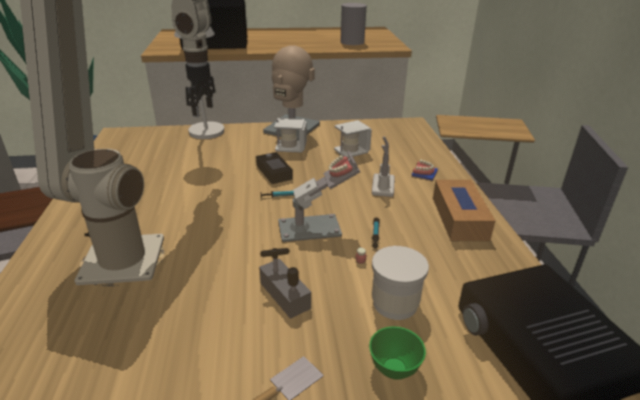

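The top view shows the mount at about (290,210), with the jaw at its far end, and the block at about (366,243). In the side view the block is at (285,287), with the knob at (293,275) and the hex key at (273,252). Next I'll enlarge crops of both.

```bash
python3 - <<'E'
import cv2,numpy as np
a=cv2.imread('pics/top0.png');b=cv2.imread('pics/side0.png')
A=cv2.resize(a[165:265,265:395],None,fx=6,fy=6,interpolation=cv2.INTER_CUBIC)
B=cv2.resize(b[150:320,240:370],None,fx=4,fy=4,interpolation=cv2.INTER_CUBIC)
cv2.imwrite('pics/c1.png',A[:600]);
B=cv2.resize(b[170:320,240:370],None,fx=4,fy=4,interpolation=cv2.INTER_CUBIC)
cv2.imwrite('pics/c2.png',B)
E
```

```text
(no output)
```

View pics/c1.png

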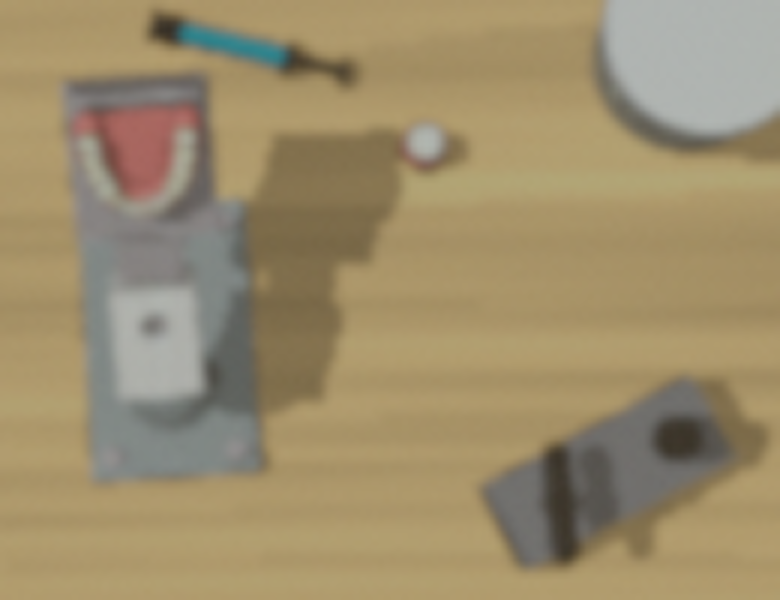

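View pics/c2.png

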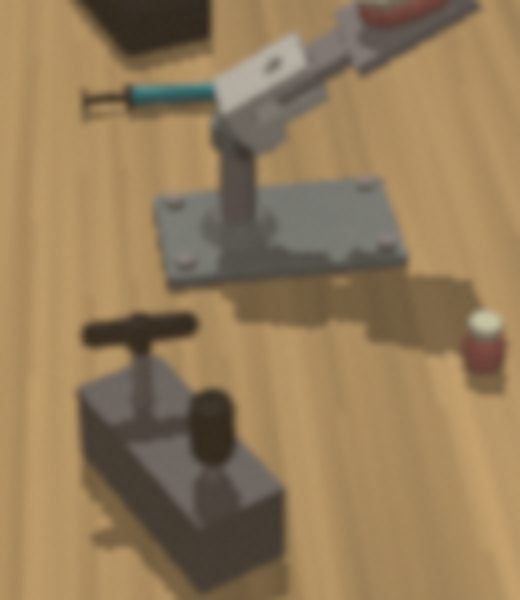

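```bash
python3 - <<'E'
from h import *
t=load('top0');s=load('side0')
T=lambda x,y:((x+.5)/6-.5+265,(y+.5)/6-.5+165)
S=lambda x,y:((x+.5)/4-.5+240,(y+.5)/4-.5+170)
hole=two(t,T(152,325),s,S(273,66)); print('hole',hole, onz(t,*T(152,325),.15),onz(s,*S(273,66),.15))
print('knob',two(t,T(679,437),s,S(212,400)),onz(t,*T(679,437),.112),onz(s,*S(212,400),.112))
for n,p in dict(TL=(110,290),TR=(197,285),BR=(207,397),BL=(120,403)).items(): print(n,onz(t,*T(*p),.15))
ms=[onz(t,*T(*p),z) for p,z in (((153.5,287.5),.1625),((163.5,400),.1275))];print('cheek mid hi/lo',ms)
b=[onz(t,*T(*p),.01) for p in ((92,482),(263,470),(230,202))];print('base',b)
print('endplate', [onz(t,*T(*p),.225) for p in((65,82),(207,76))])
print('block',[onz(t,*T(*p),.055) for p in((482,487),(685,377),(740,455),(528,568))])
print('hexbar',[onz(t,*T(*p),.115) for p in((556,445),(566,560))])
print('tooth',onz(t,*T(426,143),.04),'tub',onz(t,383,170,.13))
E
```

```text
hole (array([0.51994484, 0.09161464, 0.14782759]), np.float64(0.00012633603104619006)) [0.51982443 0.0914684  0.15      ] [0.51954138 0.08787262 0.15      ]
knob (array([ 0.45421733, -0.22519583,  0.11025705]), np.float64(0.0011794031524233804)) [ 0.45356667 -0.22490012  0.112     ] [ 0.45470984 -0.22723773  0.112     ]
TL [0.54075003 0.11643865 0.15      ]
TR [0.54347063 0.06488072 0.15      ]
BR [0.47712792 0.05890006 0.15      ]
BL [0.47386796 0.11012839 0.15      ]
cheek mid hi/lo [array([0.54084744, 0.08984579, 0.1625    ]), array([0.47666569, 0.08589611, 0.1275    ])]
base [array([0.43008247, 0.13912634, 0.01      ]), array([0.4372033 , 0.02852695, 0.01      ]), array([0.61246518, 0.04979176, 0.01      ])]
endplate [array([0.65178639, 0.13631737, 0.225     ]), array([0.65487958, 0.05586426, 0.225     ])]
block [array([ 0.4249205 , -0.10967636,  0.055     ]), array([ 0.4932672 , -0.23893217,  0.055     ]), array([ 0.44409583, -0.27220192,  0.055     ]), array([ 0.37454029, -0.13765358,  0.055     ])]
hexbar [array([ 0.44902303, -0.15009658,  0.115     ]), array([ 0.38041826, -0.1547589 ,  0.115     ])]
tooth [ 0.64621113 -0.07791709  0.04      ] tub [ 0.69895826 -0.24765685  0.13      ]
```

```bash
cat > g.py <<'E'
from h import *
H=np.array([.5198,.0908,.149]); psi=np.radians(3.6)
F=R.from_euler('z',psi)*R.from_euler('y',-np.pi/6)   # fork axes
Rt=F*R.from_euler('y',np.pi)                          # tool: x=-xf, y=yf, z=-zf
Rd=R.from_euler('z',psi)*R.from_euler('y',np.pi)      # tool straight down
def delta(P,Rg):
    o=bot.get_obs(); q=R.from_quat(o['tool_rot']); f=o['ft_force']
    print('shift mm (tool)',np.round(1e3*q.inv().apply(P-o['eef_pos']),1),'turn',np.round(np.degrees((q.inv()*Rg).as_rotvec()),1),'after turn shift',np.round(1e3*Rg.inv().apply(P-o['eef_pos']),1))
    print('clock',o['clock'],'tcp',o['eef_pos'].round(4),'fork',np.round(1e3*F.inv().apply(o['eef_pos']-H),1),'F',f.round(1),'Ffork',F.inv().apply(f).round(1),'w',o['grip_width'],'q',o['joint_pos'].round(2))
def fk(x,y,z): return H+F.apply(np.array([x,y,z])/1e3)
E
python3 -c "
from g import *
delta(fk(215,0,90),Rt)"
python3 -m jog '[[[0,0,-0.06,0,0,-9],[0,0,-0.06,0,0,-9],[0,0,0,0,0,-9],[0,0,0,0,0,0]]]' 0
python3 -c "
from g import *
delta(fk(215,0,90),Rt)"
```

```text
shift mm (tool) [-563.4 -140.4 -103.7] turn [ -7.3 -29.4 -26.9] after turn shift [-428.5 -384.8  127.4]
clock 0.1 tcp [0.2027 0.4565 0.2305] fork [-213.5  384.8  217.4] F [ 0.3 -0.1  0.4] Ffork [ 0.5 -0.2  0.2] w 0.08547673478737383 q [1.15 0.24 0.   1.34 0.   1.57]
clock: 0.6
eef_pos: [0.2014, 0.4536, 0.3489]
tool_rot: [-0.033, 0.999, -0.006, -0.003]
ft_force: [0.5, -0.6, -0.5]
grip_width: 0.0123
shift mm (tool) [-434.8 -383.6   16.5] turn [ -0.7 -30.4   0.4] after turn shift [-370.5 -382.1  230.7]
clock 0.6 tcp [0.2014 0.4536 0.3489] fork [-155.5  382.1  320.7] F [ 0.5 -0.6 -0.5] Ffork [ 0.2 -0.7 -0.7] w 0.012268792741377649 q [ 1.15  0.23  0.29  1.65 -0.    1.09]
```

```bash
python3 -m jog '[[[-0.048,-0.043,0,0,0,0],[-0.048,-0.043,0,0,0,0],[-0.048,-0.043,0,0,0,0],[-0.048,-0.043,0,0,0,0],[-0.048,-0.043,0,0,0,0],[-0.048,-0.043,0,0,0,0],[0,-0.04,0,0,-10,0],[0,-0.04,0,0,-10,0],[0,-0.03,0,0,-10,0],[0,0,0,0,0,0]]]' 0
python3 -c "
from g import *
delta(fk(215,0,90),Rt)"
```

```text
clock: 1.85
eef_pos: [0.5068, 0.1031, 0.3171]
tool_rot: [-0.024, 0.971, -0.009, 0.237]
ft_force: [-0.1, 0.1, -0.5]
grip_width: -0.0002
shift mm (tool) [-144.3  -10.3   55.5] turn [-2.1 -2.7 -0.3] after turn shift [-141.5  -13.1   61.7]
clock 1.85 tcp [0.5068 0.1031 0.3171] fork [ 73.5  13.1 151.7] F [-0.1  0.1 -0.5] Ffork [-0.3  0.1 -0.4] w -0.00020976428617616873 q [ 0.28 -0.1  -0.26  0.95 -0.13  0.2 ]
```

```bash
python3 -m jog '[[[-0.05,-0.004,0,-1.5,-2.5,0],[-0.05,-0.004,0,-0.6,-0.5,0],[-0.045,-0.004,0.02,0,0,0],[0,0,0.035,0,0,0],[0,0,0,0,0,0]]]' 0
python3 -c "
from g import *
delta(fk(215,0,0),Rt); snap('side','s1.png')
import cv2; a=cv2.imread('pics/s1.png'); cv2.imwrite('pics/s1c.png',cv2.resize(a[60:260,200:440],None,fx=3,fy=3))"
```

```text
clock: 2.48
eef_pos: [0.6669, 0.1016, 0.3411]
tool_rot: [-0.024, 0.965, 0.012, 0.261]
ft_force: [-0.2, -0.1, -1.7]
grip_width: 0.0001
shift mm (tool) [ 9.3 -2.  92.5] turn [ 0.2  0.3 -0.8] after turn shift [ 8.8 -1.5 92.6]
clock 2.475 tcp [0.6669 0.1016 0.3411] fork [223.8   1.5  92.6] F [-0.2 -0.1 -1.7] Ffork [-1.  -0.1 -1.4] w 0.0001490725264980529 q [ 0.17  0.17  0.05  0.93 -0.05  0.11]
```

View pics/s1c.png

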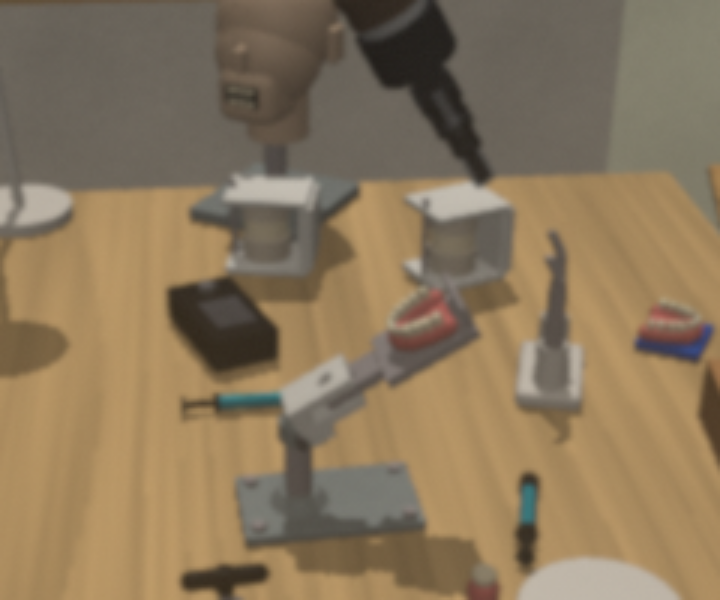

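The tip is at crop (485,178), beyond and above the end plate, whose edge is at about (440–478, 275–325). The descent path clears it.

```bash
python3 -m jog '[[[0,-0.001,0.03,0,0,-0.6],[0,0,0.03,0,0,0],[0,0,0.03,0,0,0],[0,0,0.015,0,0,0],[0,0,0,0,0,0]]]' 0
python3 -c "
from g import *
delta(fk(133,0,-8),Rt); snap('side','s2.png')"
python3 -m jog '[[[0.006,0,0,0,0,0],[0.006,0,0,0,0,0],[0.006,0,0,0,0,0],[0.006,0,0,0,0,0],[0,0,0,0,0,0]]]' 0
python3 -c "
from g import *
delta(fk(133,0,-8),Rt)"
```

```text
clock: 3.15
eef_pos: [0.724, 0.1078, 0.2637]
tool_rot: [-0.028, 0.962, 0.013, 0.27]
ft_force: [0.8, 0.3, -0.3]
grip_width: -0.0001
shift mm (tool) [101.9  -4.8   2.5] turn [ 0.5  1.4 -0.3] after turn shift [101.8  -4.1   4.9]
clock 3.15 tcp [0.724  0.1078 0.2637] fork [234.8   4.1  -3.1] F [ 0.8  0.3 -0.3] Ffork [ 0.5  0.2 -0.7] w -0.00012719434669505414 q [ 0.17  0.3   0.01  0.74 -0.05  0.1 ]
clock: 3.82
eef_pos: [0.7023, 0.1069, 0.2563]
tool_rot: [-0.028, 0.961, 0.014, 0.273]
ft_force: [0.6, 0.1, -0.7]
grip_width: -0.0001
shift mm (tool) [79.5 -5.2  6.9] turn [ 0.5  1.8 -0.4] after turn shift [79.2 -4.6  9.4]
clock 3.825 tcp [0.7023 0.1069 0.2563] fork [212.2   4.6   1.4] F [ 0.6  0.1 -0.7] Ffork [ 0.2  0.1 -0.9] w -6.442478885007693e-05 q [ 0.17  0.25 -0.07  0.69 -0.05  0.1 ]
```

```bash
python3 -m jog '[[[0.008,-0.002,0.004,0.5,1.8,-0.4],[0.008,-0.002,0.005,0,0,0],[0.008,0,0.003,0,0,0],[0.006,0,0.001,0,0,0],[0,0,0,0,0,0]]]' 0
python3 -c "
from g import *
delta(fk(133,0,-8),Rt)"
python3 -m jog '[[[0.006,0,0.001,0,0.5,0],[0.006,0,0.001,0,0.5,0],[0.006,0,0.001,0,0.3,0],[0,0,0,0,0,0]]]' 0
python3 -c "
from g import *
delta(fk(133,0,-8),Rt)"
```

```text
clock: 4.45
eef_pos: [0.6817, 0.1012, 0.227]
tool_rot: [-0.031, 0.966, 0.008, 0.257]
ft_force: [0.4, -0.1, -0.0]
grip_width: 0.0001
shift mm (tool) [46.5 -0.2 -5.4] turn [-0.  -0.2  0.1] after turn shift [46.4 -0.2 -5.6]
clock 4.45 tcp [0.6817 0.1012 0.227 ] fork [179.4   0.2 -13.6] F [ 0.4 -0.1 -0. ] Ffork [ 0.4 -0.1 -0.3] w 0.00011705492212860388 q [ 0.17  0.25 -0.13  0.67 -0.05  0.09]
clock: 4.95
eef_pos: [0.6672, 0.1004, 0.216]
tool_rot: [-0.031, 0.969, 0.007, 0.246]
ft_force: [-0.4, -0.3, 0.3]
grip_width: -0.0002
shift mm (tool) [28.7 -0.3 -7.1] turn [-0.  -1.5  0.1] after turn shift [28.5 -0.3 -7.8]
clock 4.95 tcp [0.6672 0.1004 0.216 ] fork [161.5   0.3 -15.8] F [-0.4 -0.3  0.3] Ffork [-0.2 -0.3  0.4] w -0.0001694982579005293 q [ 0.17  0.25 -0.16  0.67 -0.05  0.1 ]
```

```bash
python3 -m jog '[[[0.005,0,-0.003,0,-0.8,0],[0.005,0,-0.003,0,-0.5,0],[0.004,0,-0.001,0,0,0]]]' 0
python3 -c "
from g import *
delta(fk(133,0,-8),Rt);snap('side','s3.png')
import cv2; a=cv2.imread('pics/s3.png'); cv2.imwrite('pics/s3c.png',cv2.resize(a[100:250,270:400],None,fx=4,fy=4))"
```

```text
clock: 5.32
eef_pos: [0.6538, 0.0994, 0.2178]
tool_rot: [-0.03, 0.965, 0.008, 0.261]
ft_force: [3.6, 0.6, -1.0]
grip_width: 0.0003
shift mm (tool) [17.6 -0.2  0.3] turn [-0.   0.3  0. ] after turn shift [17.6 -0.2  0.4]
clock 5.325 tcp [0.6538 0.0994 0.2178] fork [150.6   0.2  -7.6] F [ 3.6  0.6 -1. ] Ffork [ 2.7  0.4 -2.7] w 0.00025070926857880763 q [ 0.18  0.2  -0.23  0.61 -0.06  0.1 ]
```

View pics/s3c.png

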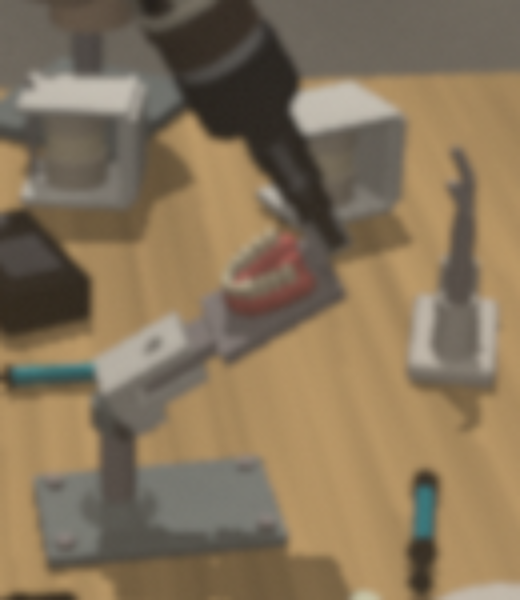

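The finger (tip at crop (335,240)) is now against the outer face of the end plate. I'll push until the hard stop shows up in the force.

```bash
for i in 1 2; do echo; done; python3 -m jog '[[[0.005,0,-0.001,0,0,0],[0.005,0,-0.001,0,0,0]]]' 0 | grep -v tool
python3 -m jog '[[[0.005,0,-0.001,0,0,0],[0.005,0,-0.001,0,0,0]]]' 0 | grep -v tool
python3 -c "
from g import *
delta(fk(133,0,-8),Rt)"
```

```text
clock: 5.62
eef_pos: [0.6463, 0.099, 0.2168]
ft_force: [16.3, 0.3, -1.6]
grip_width: -0.0
clock: 5.88
eef_pos: [0.6446, 0.0989, 0.2201]
ft_force: [14.5, 0.5, -1.6]
grip_width: -0.0
shift mm (tool) [11.  -0.3  6.7] turn [-0.   1.8 -0.1] after turn shift [10.8 -0.3  7.1]
clock 5.875 tcp [0.6446 0.0989 0.2201] fork [143.8   0.3  -0.9] F [14.5  0.5 -1.6] Ffork [11.8 -0.4 -8.7] w -3.565110152966602e-05 q [ 0.18  0.17 -0.28  0.57 -0.06  0.1 ]
```

```bash
python3 -m jog '[[[0.004,0,0.002,0,1.5,0],[0.005,0,0.002,0,0,0]]]' 0 | grep -v tool
python3 -m jog '[[[0.006,0,0.001,0,0,0]]]' 0 | grep -v tool
python3 -c "
from g import *
delta(fk(133,0,-8),Rt)
snap('side','s4.png')"
```

```text
clock: 6.12
eef_pos: [0.6447, 0.099, 0.2197]
ft_force: [6.4, -0.6, 7.9]
grip_width: 0.0002
clock: 6.25
eef_pos: [0.6445, 0.099, 0.2201]
ft_force: [17.9, 0.0, -0.6]
grip_width: 0.0001
shift mm (tool) [11.  -0.4  6.7] turn [-0.   1.9 -0.3] after turn shift [10.8 -0.4  7. ]
clock 6.25 tcp [0.6445 0.099  0.2201] fork [143.8   0.4  -1. ] F [17.9  0.  -0.6] Ffork [15.2 -1.1 -9.4] w 0.00014029217370106338 q [ 0.18  0.17 -0.28  0.57 -0.06  0.11]
```

Hard stop: there is no motion at 15 N, above the 7 N slide limit, and x = 143.8, which is 133 plus half the finger. I'll back off, rise and head for the pin.

```bash
python3 -m jog '[[[-0.015,0,0,0,0,0],[-0.015,0,0,0,0,0],[-0.005,0,-0.05,0,0,0],[0,0,-0.06,0,0,0],[0,0,-0.06,0,0,0],[0,0,0,0,10,0],[0,0,0,0,10,0],[0,0,0,0,10,0],[0,0,0,0,0,0]]]' 0.06
python3 -c "
from g import *
P=np.array([.4537,-.2255,.25]); delta(P,Rd)
s=snap('side','s5.png')
import cv2; a=cv2.imread('pics/s5.png');t=load('side0'); b=cv2.imread('pics/side0.png')
f=lambda a:cv2.resize(a[150:250,280:380],None,fx=4,fy=4,interpolation=cv2.INTER_CUBIC)
cv2.imwrite('pics/s5c.png',np.hstack([f(b),f(a)]))
for p in [(133,38,12),(133,-38,12),(133,-38,-22),(0,0,0)]: print(p,((proj(s,fk(*p))-[280,150])*4).round())
"
```

```text
clock: 7.42
eef_pos: [0.5663, 0.0943, 0.3763]
tool_rot: [-0.031, 0.999, 0.001, -0.007]
ft_force: [1.6, -0.0, -1.7]
grip_width: 0.06
shift mm (tool) [ 130.3 -312.4  127.7] turn [ 0.1 -0.8 -0.1] after turn shift [ 132.5 -312.1  126.3]
clock 7.425 tcp [0.5663 0.0943 0.3763] fork [154.    0.6 173.5] F [ 1.6 -0.  -1.7] Ffork [ 0.5 -0.1 -2.3] w 0.05998124734738562 q [0.16 0.41 0.62 1.79 0.   0.1 ]
(133, 38, 12) [253.  13.]
(133, -38, 12) [277.  61.]
(133, -38, -22) [299.  97.]
(0, 0, 0) [111. 144.]
```

View pics/s5c.png

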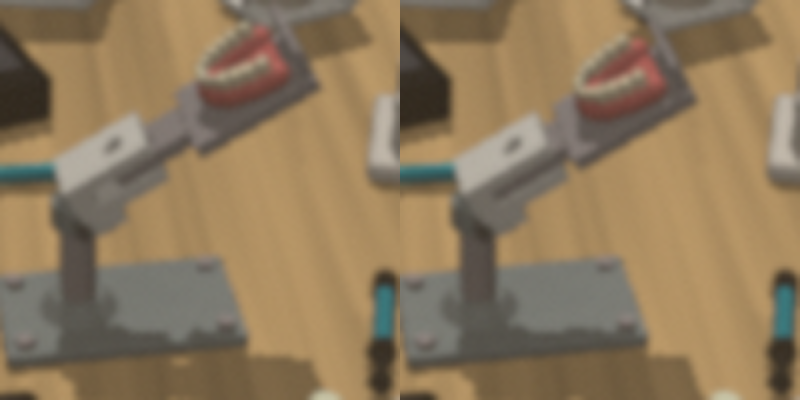

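The right half is the current state. The carrier has moved in: the lower end-plate corner is at (293,100), against a predicted home position of (299,97). The hole is unmoved at (113,144), against a predicted (111,144). Now to a point above the pin.

```bash
python3 -m jog '[[[0.03,-0.06,0,0,-0.8,0],[0.03,-0.06,0,0,0,0],[0.03,-0.06,0,0,0,0],[0.03,-0.06,0.02,0,0,0],[0.01,-0.06,0.04,0,0,0],[0,-0.01,0.04,0,0,0],[0,0,0,0,0,0]]]' 0.06
python3 -c "
from g import *
delta(np.array([.4537,-.2255,.20]),Rd)"
```

```text
clock: 8.35
eef_pos: [0.4509, -0.1976, 0.2912]
tool_rot: [-0.033, 0.999, -0.005, 0.02]
ft_force: [-0.6, 0.2, -0.2]
grip_width: 0.0601
shift mm (tool) [  2.6 -27.   91.5] turn [-0.7  2.2  0.2] after turn shift [ -1.  -28.   91.2]
clock 8.35 tcp [ 0.4509 -0.1976  0.2912] fork [  -4.1 -283.5  166.6] F [-0.6  0.2 -0.2] Ffork [-0.6  0.3  0.1] w 0.060066383576643415 q [-0.42  0.18  0.08  1.43  0.01 -0.48]
```

```bash
python3 -m jog '[[[0,-0.03,0.03,-0.7,2.2,0],[0,0,0.04,0,0,0],[0,0,0.03,0,0,0],[0,0,0,0,0,0]]]' 0.06
python3 -c "
from g import *
delta(np.array([.4537,-.2255,.08]),Rd)
t=snap('top','t6.png');s=snap('side','s6.png')
import cv2
f=lambda n,v,u:cv2.resize(cv2.imread(n)[v-40:v+60,u-50:u+50],None,fx=4,fy=4,interpolation=cv2.INTER_CUBIC)
cv2.imwrite('pics/c6.png',np.hstack([f('pics/t6.png',237,378),f('pics/s6.png',265,292)]))
for z in (.2,.112): P=np.array([.4537,-.2255,z]);print(z,(proj(t,P)-[328,197])*4,(proj(s,P)-[242,225])*4)
p=bot.get_obs()['eef_pos'];print((proj(t,p)-[328,197])*4,(proj(s,p)-[242,225])*4)
"
```

```text
clock: 8.85
eef_pos: [0.4555, -0.2251, 0.2026]
tool_rot: [-0.036, 0.999, -0.005, 0.011]
ft_force: [0.0, 0.3, 0.6]
grip_width: 0.06
shift mm (tool) [  4.6   1.2 122.5] turn [-0.7  1.3  0.5] after turn shift [  1.9  -0.3 122.6]
clock 8.85 tcp [ 0.4555 -0.2251  0.2026] fork [ -45.9 -311.3   88.4] F [0.  0.3 0.6] Ffork [0.3 0.2 0.5] w 0.05997800260726829 q [-0.46  0.25 -0.06  1.24  0.   -0.53]
0.2 [216.39598317 157.80555242] [197.22558457  54.14327529]
0.112 [199.65734846 161.51584034] [200.56300785 176.66763044]
[218.12702105 153.15716619] [203.84825616  47.18844165]
```

View pics/c6.png

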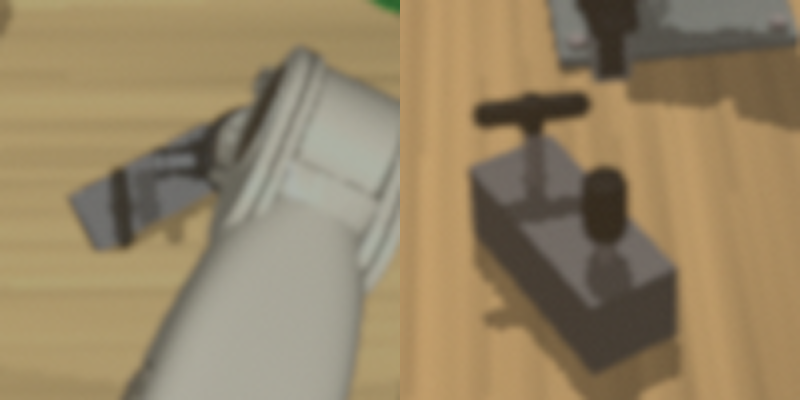

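The side view shows the knob top at (204,176), against a predicted (200.6,176.7), so the knob is about 1–2 mm further in +x. The open fingers are centred above it. Descending.

```bash
python3 -m jog '[[[0.001,0,0.03,-0.7,1.3,0.5],[0,0,0.03,0,0,0],[0,0,0.025,0,0,0],[0,0,0,0,0,0]]]' 0.06
python3 -c "
from g import *
delta(np.array([.4545,-.2255,.079]),Rd)"
```

```text
clock: 9.45
eef_pos: [0.4651, -0.2282, 0.1306]
tool_rot: [-0.033, 0.999, -0.006, 0.012]
ft_force: [-0.8, -1.1, 0.9]
grip_width: 0.0604
shift mm (tool) [11.6  4.1 51.3] turn [-0.8  1.4  0.2] after turn shift [10.4  3.4 51.6]
clock 9.45 tcp [ 0.4651 -0.2282  0.1306] fork [ -73.9 -314.9   21.4] F [-0.8 -1.1  0.9] Ffork [-0.3 -1.1  1.2] w 0.06036594584061672 q [-0.46  0.32 -0.16  1.06  0.   -0.52]
```

```bash
python3 -m jog '[[[0.011,0.003,0,-0.8,1.5,0],[0.003,0,0.012,0,0.2,0],[0.003,0,0.015,0,0.2,0],[0,0,0,0,0,0]]]' 0.06
python3 -c "
from g import *
delta(np.array([.4545,-.2255,.079]),Rd)"
```

```text
clock: 9.95
eef_pos: [0.4496, -0.2274, 0.107]
tool_rot: [-0.033, 0.999, -0.002, -0.002]
ft_force: [-0.2, 0.2, 0.8]
grip_width: 0.0597
shift mm (tool) [-5.1  1.6 28. ] turn [-0.2 -0.2  0.2] after turn shift [-5.   1.6 28. ]
clock 9.95 tcp [ 0.4496 -0.2274  0.107 ] fork [ -99.  -313.1    8.6] F [-0.2  0.2  0.8] Ffork [0.3 0.2 0.8] w 0.05973451649839218 q [-0.47  0.34 -0.2   1.03 -0.   -0.53]
```

```bash
python3 -m jog '[[[-0.005,0.001,0.008,0,0,0],[0.001,0,0.01,0,0.2,0],[0.001,0,0.01,0,0.2,0],[0,0,0,0,0,0]]]' 0.06
python3 -c "
from g import *
delta(np.array([.4545,-.2255,.079]),Rd)"
```

```text
clock: 10.45
eef_pos: [0.4526, -0.2261, 0.0764]
tool_rot: [-0.033, 0.999, -0.001, -0.006]
ft_force: [0.7, -0.2, 0.3]
grip_width: 0.0602
shift mm (tool) [-1.9  0.5 -2.6] turn [-0.1 -0.7  0.2] after turn shift [-2.   0.5 -2.6]
clock 10.45 tcp [ 0.4526 -0.2261  0.0764] fork [-111.6 -312.   -19.4] F [ 0.7 -0.2  0.3] Ffork [ 0.7 -0.2 -0.1] w 0.060203288405313776 q [-0.46  0.38 -0.23  0.97 -0.01 -0.53]
```

Close enough; a small correction, then close.

```bash
python3 -m jog '[[[-0.002,0,-0.003,0,-0.7,0],[0,0,0,0,0,0]]]' 0.06 | head -2
python3 -m jog '[[[0,0,0,0,0,0],[0,0,0,0,0,0],[0,0,0,0,0,0],[0,0,0,0,0,0],[0,0,0,0,0,0]]]' 0
python3 -c "
from g import *
delta(np.array([.4545,-.2255,.079]),Rd)"
```

```text
clock: 10.7
eef_pos: [0.455, -0.2261, 0.0798]
clock: 11.32
eef_pos: [0.4553, -0.2264, 0.0807]
tool_rot: [-0.033, 0.999, -0.002, 0.002]
ft_force: [-0.2, -0.0, -0.1]
grip_width: 0.0246
shift mm (tool) [0.8 0.9 1.7] turn [-0.2  0.2  0.2] after turn shift [0.8 0.9 1.7]
clock 11.325 tcp [ 0.4553 -0.2264  0.0807] fork [-107.1 -312.5  -17. ] F [-0.2 -0.  -0.1] Ffork [-0.2  0.   0. ] w 0.024649462519411497 q [-0.46  0.37 -0.23  0.97 -0.   -0.53]
```

```bash
python3 -m jog '[[[0,0,-0.015,0,0,0],[0,0,-0.015,0,0,0],[0,0,-0.015,0,0,0],[0,0,-0.02,0,0,0],[0,0,-0.03,0,0,0],[0,0,-0.04,0,0,0],[0,0,-0.05,0,0,0],[0,0,-0.05,0,0,0],[0,0,-0.03,0,0,0],[0,0,0,0,0,0]]]' 0
python3 -c "
from g import *
delta(fk(0,0,130),Rt)"
```

```text
clock: 12.58
eef_pos: [0.4527, -0.2244, 0.3617]
tool_rot: [-0.033, 0.999, -0.002, 0.003]
ft_force: [-0.2, 0.9, -1.3]
grip_width: 0.0247
shift mm (tool) [-22.3 310.8  98.7] turn [ -0.2 -29.6   0.3] after turn shift [ 31.2 310.4  97.6]
clock 12.575 tcp [ 0.4527 -0.2244  0.3617] fork [  31.2 -310.4  227.6] F [-0.2  0.9 -1.3] Ffork [-0.7  0.9 -1.1] w 0.024705471923012784 q [-0.46  0.23  0.33  1.66 -0.   -0.53]
```

```bash
python3 -m jog '[[[0,0.05,0,0,0,0],[0,0.05,0,0,0,0],[0,0.05,0,0,0,0],[0,0.05,0,0,0,0],[0,0.05,0,0,-7,0],[0,0.04,0,0,-8,0],[0,0.02,0,0,-8,0],[0,0,0,0,-7,0],[0,0,0,0,0,0]]]' 0
python3 -c "
from g import *
delta(fk(0,0,95),Rt)"
```

```text
clock: 13.7
eef_pos: [0.4246, 0.0936, 0.3438]
tool_rot: [-0.032, 0.966, 0.008, 0.257]
ft_force: [0.4, 1.5, -1.0]
grip_width: 0.0247
shift mm (tool) [ 14.8  -8.8 121.2] turn [ 0.  -0.2  0.2] after turn shift [ 15.2  -8.8 121.1]
clock 13.7 tcp [0.4246 0.0936 0.3438] fork [ 15.2   8.8 216.1] F [ 0.4  1.5 -1. ] Ffork [-0.1  1.4 -1. ] w 0.02468159613575942 q [ 0.3  -0.32 -0.37  1.01 -0.12  0.2 ]
```

```bash
python3 -m jog '[[[0.015,-0.009,0.03,0,0,0],[0,0,0.03,0,0,0],[0,0,0.03,0,0,0],[0,0,0.02,0,0,0],[0,0,0,0,0,0]]]' 0
python3 -c "
from g import *
delta(fk(0,0,90),Rt)"
```

```text
clock: 14.32
eef_pos: [0.4707, 0.086, 0.2383]
tool_rot: [-0.031, 0.967, 0.007, 0.252]
ft_force: [-0.5, 0.5, -1.0]
grip_width: 0.024
shift mm (tool) [ 1.8  1.7 12. ] turn [-0.  -0.8  0.1] after turn shift [ 1.9  1.7 11.9]
clock 14.325 tcp [0.4707 0.086  0.2383] fork [  1.9  -1.7 101.9] F [-0.5  0.5 -1. ] Ffork [-0.9  0.5 -0.6] w 0.02403950013943625 q [ 0.23 -0.17 -0.54  0.7  -0.08  0.15]
```

```bash
python3 -m jog '[[[0.002,0.002,0.008,0,-0.8,0],[0,0,0,0,0,0]]]' 0 | head -1
python3 -c "
from g import *
delta(fk(0,0,80),Rt)
s=snap('side','s7.png');t=snap('top','t7.png')
a=cv2.imread('pics/s7.png');b=cv2.imread('pics/t7.png')
A=cv2.resize(a[125:215,265:345],None,fx=5,fy=5,interpolation=cv2.INTER_CUBIC);B=cv2.resize(b[175:265,255:335],None,fx=5,fy=5,interpolation=cv2.INTER_CUBIC)
cv2.imwrite('pics/c7.png',np.hstack([A,B]))
f=lambda P,c,o:((proj(c,P)-o+.5)*5).round()
for p in [(0,0,0),(0,0,24),(0,0,62),(0,0,80)]: print(p,f(fk(*p),s,[265,125]),f(fk(*p),t,[255,175]))
"
```

```text
clock: 14.58
shift mm (tool) [ 1.5  0.3 14. ] turn [-0.1 -0.1 -0. ] after turn shift [ 1.5  0.2 14. ]
clock 14.575 tcp [0.4742 0.0877 0.2312] fork [ 1.5 -0.2 94. ] F [-0.2 -0.3 -1.2] Ffork [-0.8 -0.3 -0.9] w 0.024399704829709917 q [ 0.24 -0.17 -0.56  0.66 -0.09  0.15]
(0, 0, 0) [217. 307.] [178. 221.]
(0, 0, 24) [196. 277.] [177. 236.]
(0, 0, 62) [162. 228.] [176. 260.]
(0, 0, 80) [145. 205.] [175. 272.]
```

View pics/c7.png

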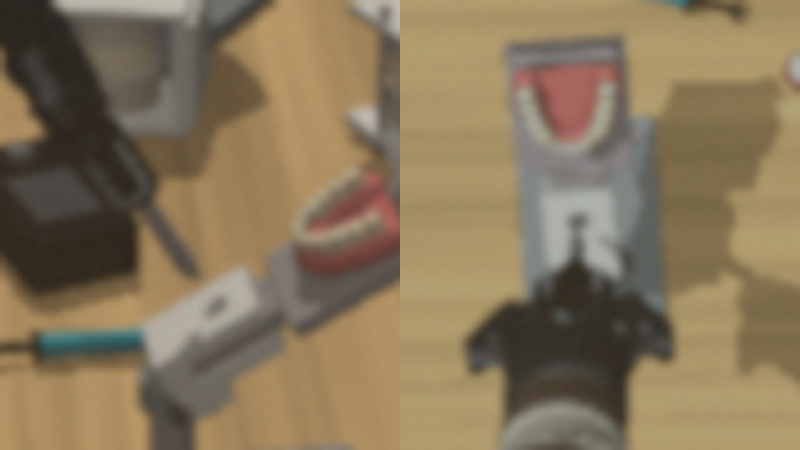

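```bash
python3 -c "
from g import *
s=load('s7');t=load('t7')
f=lambda P,c,o:((proj(c,P)-o+.5)*5)
for p in [(1,0,0),(0,1,0),(0,0,1)]: print(p,f(fk(*p),s,[265,125])-f(H,s,[265,125]),f(fk(*p),t,[255,175])-f(H,t,[255,175]))
for p in [(1.5,-.2,23.3)]: print(f(fk(*p),s,[265,125]),f(fk(*p),t,[255,175]))
for n,c,o,r in(('s7',s,[265,125],(slice(255,330),slice(150,250))),('t7',t,[255,175],(slice(200,260),slice(155,200)))):
  g=cv2.cvtColor(cv2.imread('pics/'+n+'.png'),cv2.COLOR_BGR2GRAY); g=cv2.resize(g[o[1]:o[1]+90,o[0]:o[0]+80],None,fx=5,fy=5,interpolation=cv2.INTER_CUBIC)[r]
  print(n);print(g[::6,::6])
"
```

```text
(1, 0, 0) [ 1.49173464 -0.87636238] [-0.11792887 -1.27258275]
(0, 1, 0) [-0.27027963 -0.86303591] [-1.40548121  0.09528005]
(0, 0, 1) [-0.86825756 -1.24043315] [-0.03820596  0.59847129]
[198.75309241 276.74091511] [177.31865464 233.60347445]
s7
[[140 140 127 104  83  78  87 106 123 133 140 141 140 136 136 135 136]
 [141 140 137 121  93  77  79  93 118 132 138 141 141 138 138 139 138]
 [140 141 139 130 110  86  77  85 110 128 137 141 143 144 149 153 147]
 [141 141 139 137 128 111  92  88 104 125 137 144 150 160 166 168 157]
 [141 141 141 139 138 131 119 110 115 130 143 156 165 171 174 174 163]
 [141 141 140 140 138 137 133 131 136 148 160 169 173 176 176 175 167]
 [141 141 141 140 138 139 140 145 154 164 170 170 169 172 175 177 173]
 [143 142 141 141 142 148 154 162 169 171 163 150 146 162 175 176 174]
 [143 141 144 146 152 163 169 173 173 166 146 123 128 156 173 175 172]
 [145 146 152 158 166 171 173 174 171 157 132 122 139 162 172 170 161]
 [151 158 165 169 173 174 174 174 170 156 142 146 161 168 166 155 138]
 [163 168 171 173 173 174 175 175 173 167 163 165 165 158 143 127 115]
 [169 173 173 173 174 174 173 170 166 169 167 158 145 127 114 106 100]]
t7
[[173 173 173 174 175 176 176 174]
 [176 176 175 173 174 175 175 174]
 [176 176 168 155 149 155 168 174]
 [176 173 152 122 113 131 158 172]
 [176 172 149 115 109 133 159 171]
 [176 174 159 129 127 153 167 171]
 [175 174 160 129 125 155 169 165]
 [174 172 154 117 109 145 169 165]
 [175 172 149 112 101 141 170 171]
 [174 169 141 100  96 140 169 175]]
```

```bash
python3 -m jog '[[[-0.001,0,0.008,0,0,0],[0,0,0.008,0,0,0],[0,0,0,0,0,0]]]' 0 | head -1
python3 -c "
from g import *
delta(fk(2.3,-.2,60),Rt)"
```

```text
clock: 15.05
shift mm (tool) [ 3.5 -0.2 18.9] turn [-0.   0.2 -0.1] after turn shift [ 3.5 -0.2 18.9]
clock 15.05 tcp [0.4854 0.0886 0.2202] fork [ 5.8 -0.  78.9] F [-0.5  0.4 -1.4] Ffork [-1.1  0.4 -1. ] w 0.024291796379964543 q [ 0.23 -0.13 -0.57  0.61 -0.09  0.15]
```

```bash
python3 -m jog '[[[0.0035,0,0,0,0.2,0],[0,0,0,0,0,0]]]' 0 | head -1
python3 -c "
from g import *
delta(fk(2.3,-.2,60),Rt)"
python3 -m jog '[[[0.001,0,0.005,0,0,0],[0.001,0,0.005,0,0,0],[0,0,0,0,0,0]]]' 0 | head -1
python3 -c "
from g import *
delta(fk(2.3,-.2,60),Rt)"
```

```text
clock: 15.3
shift mm (tool) [-0.5 -0.1 18.8] turn [-0.  -0.  -0.1] after turn shift [-0.5 -0.2 18.8]
clock 15.3 tcp [0.482  0.0884 0.2181] fork [ 1.8 -0.  78.8] F [ 0.4 -0.2 -1. ] Ffork [-0.2 -0.2 -1. ] w 0.02452977991587848 q [ 0.23 -0.14 -0.58  0.61 -0.09  0.15]
clock: 15.68
shift mm (tool) [-2.6 -0.2  8.3] turn [-0.  0. -0.] after turn shift [-2.6 -0.2  8.3]
clock 15.675 tcp [0.4854 0.0887 0.208 ] fork [-0.3  0.  68.3] F [-0.2  0.  -1.5] Ffork [-1.   0.  -1.2] w 0.02440279841508606 q [ 0.23 -0.12 -0.59  0.58 -0.09  0.15]
```

```bash
python3 -m jog '[[[-0.0025,0,0,0,0,0],[0,0,0.004,0,0,0],[0,0,0.004,0,0,0],[0,0,0,0,0,0]]]' 0 | head -1
python3 -c "
from g import *
delta(fk(2.3,-.2,50),Rt)"
python3 -m jog '[[[0,0,0,0,0,0]]]' 0 | head -1
python3 -c "
from g import *
delta(fk(2.3,-.2,50),Rt)"
```

```text
clock: 16.18
shift mm (tool) [-0.2 -0.2  9.7] turn [-0. -0. -0.] after turn shift [-0.2 -0.2  9.7]
clock 16.175 tcp [0.4918 0.089  0.2017] fork [ 2.1 -0.  59.7] F [-0.9  0.1 -0.3] Ffork [-0.9  0.2  0.1] w 0.024697183142033115 q [ 0.23 -0.1  -0.59  0.56 -0.08  0.15]
clock: 16.3
shift mm (tool) [-0.3 -0.1  9.5] turn [-0. -0. -0.] after turn shift [-0.3 -0.1  9.5]
clock 16.3 tcp [0.4918 0.089  0.2016] fork [ 2.  -0.1 59.5] F [-0.9  0.3 -0.8] Ffork [-1.1  0.4 -0.3] w 0.024662644467940895 q [ 0.23 -0.1  -0.59  0.56 -0.08  0.15]
```

```bash
python3 -m jog '[[[0,0,0.004,0,0,0],[0,0,0.004,0,0,0],[0,0,0.004,0,0,0],[0,0,0,0,0,0]]]' 0 | head -1
python3 -c "
from g import *
delta(fk(2.3,-.2,40),Rt)"
python3 -m jog '[[[0,0,0.004,0,0,0],[0,0,0.004,0,0,0],[0,0,0,0,0,0]]]' 0 | head -1
python3 -c "
from g import *
delta(fk(2.3,-.2,30),Rt)"
```

```text
clock: 16.8
shift mm (tool) [-0.6  0.9  6.8] turn [-0.2 -0.1 -0.1] after turn shift [-0.6  0.9  6.8]
clock 16.8 tcp [0.498  0.0883 0.1903] fork [ 1.7 -1.1 46.8] F [ 0.6 -1.7 -1.3] Ffork [-0.3 -1.7 -1.4] w 0.024681340006715517 q [ 0.23 -0.07 -0.6   0.52 -0.08  0.14]
clock: 17.18
shift mm (tool) [-0.9  1.2  8.2] turn [-0.2 -0.1 -0.1] after turn shift [-0.9  1.2  8.2]
clock 17.175 tcp [0.502  0.0883 0.1828] fork [ 1.4 -1.4 38.2] F [ 1.2 -0.8 -1.7] Ffork [ 0.1 -0.9 -2.1] w 0.024082124283468193 q [ 0.22 -0.06 -0.61  0.5  -0.08  0.14]
```

```bash
python3 -m jog '[[[0,0.001,0.005,0,0,0],[0,0,0.005,0,0,0],[0,0,0.005,0,0,0],[0,0,0,0,0,0]]]' 0 | head -1
python3 -c "
from g import *
delta(fk(2,-.5,9),Rt)"
python3 -m jog '[[[0,0,0.004,0,0,0],[0,0,0.004,0,0,0],[0,0,0,0,0,0]]]' 0 | head -1
python3 -c "
from g import *
delta(fk(2,-.5,9),Rt)"
```

```text
clock: 17.68
shift mm (tool) [-0.8  0.9 13. ] turn [-0.4 -0.1 -0.1] after turn shift [-0.8  0.8 13. ]
clock 17.675 tcp [0.5099 0.0889 0.1687] fork [ 1.2 -1.3 22. ] F [ 1.5 -2.4 -1.7] Ffork [ 0.3 -2.5 -2.1] w 0.024653402790458717 q [ 0.22 -0.02 -0.62  0.46 -0.09  0.14]
clock: 18.05
shift mm (tool) [-0.9  0.9  4.3] turn [-0.4 -0.1 -0.1] after turn shift [-0.9  0.9  4.3]
clock 18.05 tcp [0.5142 0.0891 0.1611] fork [ 1.1 -1.4 13.3] F [ 1.6 -2.3 -3. ] Ffork [-0.2 -2.4 -3.3] w 0.024730561520857088 q [ 0.22 -0.   -0.62  0.43 -0.08  0.14]
```

```bash
python3 -m jog '[[[0,0,0.003,0,0,0],[0,0,0.003,0,0,0],[0,0,0,0,0,0]]]' 0 | head -1
python3 -c "
from g import *
delta(fk(2,-.5,9),Rt)"
python3 -m jog '[[[0,0,0.003,0,0,0],[0,0,0.004,0,0,0]]]' 0 | head -1
python3 -c "
from g import *
delta(fk(2,-.5,9),Rt)"
```

```text
clock: 18.42
shift mm (tool) [-0.8  0.8  1.5] turn [-0.3 -0.  -0.1] after turn shift [-0.8  0.8  1.5]
clock 18.425 tcp [0.5156 0.0892 0.1587] fork [ 1.2 -1.3 10.5] F [ 1.4 -2.1 -3.6] Ffork [-0.7 -2.2 -3.7] w 0.02438430130620717 q [ 0.22  0.   -0.63  0.42 -0.08  0.14]
clock: 18.68
shift mm (tool) [-0.7  0.8  0.7] turn [-0.3  0.1 -0. ] after turn shift [-0.7  0.8  0.7]
clock 18.675 tcp [0.5162 0.0892 0.158 ] fork [ 1.3 -1.3  9.7] F [-55.1  -7.8  59.5] Ffork [-18.3  -4.3  79.3] w 0.024537651471822026 q [ 0.22  0.01 -0.63  0.42 -0.08  0.14]
```

Hard stop: z force 79 N at TCP z = 9.7 mm, against an expected 8.7 ± 1. I'll ease off, open a little and rise.

```bash
python3 -m jog '[[[0,0,-0.0005,0,0,0],[0,0,0,0,0,0]]]' 0 | grep -v tool
python3 -m jog '[[[0,0,0,0,0,0],[0,0,0,0,0,0],[0,0,0,0,0,0],[0,0,0,0,0,0]]]' 0.06 | grep -v tool
python3 -m jog '[[[0,0,-0.02,0,0,0],[0,0,-0.03,0,0,0],[0,0,-0.04,0,0,0],[0,0,-0.05,0,0,0],[0.05,0,-0.03,0,0,0],[0.06,0,0,0,0,0],[0,0,0,0,0,0]]]' 0.06
python3 -c "
from g import *
delta(fk(2,-.5,9),Rt)
s=snap('side','s8.png');t=snap('top','t8.png')
a=cv2.imread('pics/s8.png');b=cv2.imread('pics/t8.png')
A=cv2.resize(a[125:215,265:345],None,fx=5,fy=5,interpolation=cv2.INTER_CUBIC);B=cv2.resize(b[175:265,255:335],None,fx=5,fy=5,interpolation=cv2.INTER_CUBIC)
cv2.imwrite('pics/c8.png',np.hstack([A,B]))
f=lambda P,c,o:((proj(c,P)-o+.5)*5).round()
for p in [(0,0,0),(0,0,40),(133,-38,-22)]: print(p,f(fk(*p),s,[265,125]),f(fk(*p),t,[255,175]))
"
```

```text
clock: 18.92
eef_pos: [0.5152, 0.0892, 0.1595]
ft_force: [-0.4, -1.9, -1.2]
grip_width: 0.0246
clock: 19.42
eef_pos: [0.5178, 0.0916, 0.16]
ft_force: [0.4, -0.8, 0.3]
grip_width: 0.06
clock: 20.3
eef_pos: [0.3321, 0.08, 0.253]
tool_rot: [-0.03, 0.965, 0.01, 0.261]
ft_force: [0.8, -0.1, -0.0]
grip_width: 0.06
shift mm (tool) [-112.1   -1.9  175.5] turn [ 0.2  0.2 -0. ] after turn shift [-112.8   -1.5  175.1]
clock 20.3 tcp [0.3321 0.08   0.253 ] fork [-110.8    1.   184.1] F [ 0.8 -0.1 -0. ] Ffork [ 0.6 -0.2 -0.4] w 0.06002419486445575 q [ 0.37 -0.51 -0.7   0.87 -0.15  0.27]
(0, 0, 0) [217. 307.] [178. 221.]
(0, 0, 40) [182. 257.] [177. 246.]
(133, -38, -22) [451. 249.] [218.  31.]
```

View pics/c8.png

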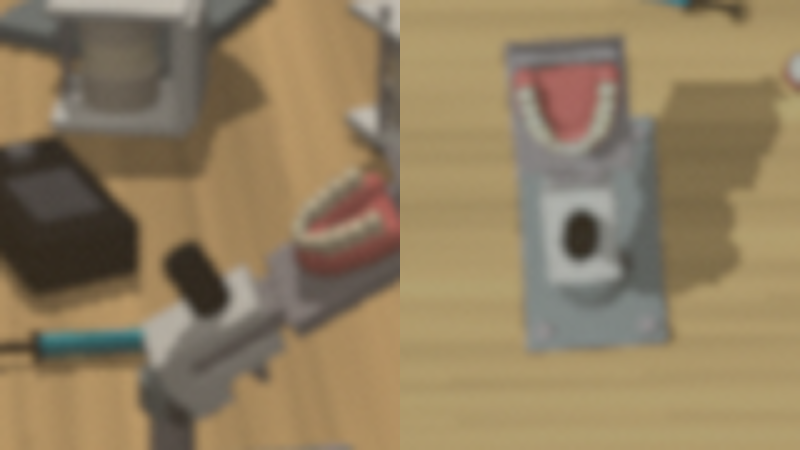

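The pin is in: the knob stands on the fork in line with the axis, with its top at about (182,252), against (182,257) predicted for flush. Easing off lifted the TCP by about 1.7 mm while still gripping, so the pin may stand up by about that much. I'll press it home with closed fingertips.

```bash
python3 -m jog '[[[-0.05,0,0,0,0,0],[-0.05,0,0,0,0,0],[-0.011,-0.002,0.03,0,0,0],[0,0,0.03,0,0,0],[0,0,0.03,0,0,0],[0,0,0.015,0,0,0],[0,0,0,0,0,0]]]' 0 |head -1
python3 -c "
from g import *
delta(fk(1.5,-.8,50),Rt)"
```

```text
clock: 21.28
shift mm (tool) [35.1 -2.1 28.7] turn [ 0.4  2.  -0.5] after turn shift [34.1 -1.7 29.9]
clock 21.275 tcp [0.5106 0.0911 0.236 ] fork [35.6  0.9 79.9] F [ 0.1 -0.  -0.5] Ffork [-0.1 -0.1 -0.5] w 7.810993657804366e-05 q [ 0.22 -0.11 -0.53  0.6  -0.08  0.14]
```

```bash
python3 -m jog '[[[0.025,-0.002,0,0.3,2,-0.4],[0.01,0,0,0,0,0],[0,0,0.008,0,0,0],[0,0,0.008,0,0,0],[0,0,0,0,0,0]]]' 0 |head -1
python3 -c "
from g import *
delta(fk(1.5,-.8,44),Rt)"
```

```text
clock: 21.9
shift mm (tool) [-0.1 -0.  19.7] turn [ 0.1  0.1 -0.1] after turn shift [-0.1 -0.  19.7]
clock 21.9 tcp [0.4892 0.0881 0.2049] fork [ 1.4 -0.8 63.7] F [0.2 0.1 0. ] Ffork [ 0.2  0.  -0.1] w 0.00021198673176244228 q [ 0.23 -0.11 -0.6   0.56 -0.08  0.14]
```

```bash
python3 -m jog '[[[0,0,0.006,0,0,0],[0,0,0.006,0,0,0],[0,0,0.004,0,0,0],[0,0,0,0,0,0]]]' 0 |head -1
python3 -c "
from g import *
delta(fk(1.5,-.8,40),Rt)"
python3 -m jog '[[[0,0,0.002,0,0,0],[0,0,0.002,0,0,0]]]' 0 |head -1
python3 -c "
from g import *
delta(fk(1.5,-.8,40),Rt)"
```

```text
clock: 22.4
shift mm (tool) [ 0.5 -0.1  6.5] turn [ 0.1  0.2 -0.1] after turn shift [ 0.5 -0.1  6.5]
clock 22.4 tcp [0.4983 0.0888 0.1903] fork [ 2.  -0.7 46.5] F [-0.2  0.8  0.2] Ffork [-0.   0.8  0.2] w -0.00018417196307390094 q [ 0.22 -0.07 -0.61  0.52 -0.08  0.14]
clock: 22.65
shift mm (tool) [ 0.8 -0.2  2.5] turn [ 0.1  0.2 -0.1] after turn shift [ 0.8 -0.2  2.5]
clock 22.65 tcp [0.5006 0.089  0.187 ] fork [ 2.3 -0.6 42.5] F [-2.7  0.1  1.7] Ffork [-1.4  0.3  2.8] w -0.0001700335521745508 q [ 0.22 -0.07 -0.61  0.5  -0.08  0.14]
```

```bash
python3 -m jog '[[[0,0,0.0015,0,0,0]]]' 0 |head -1
python3 -c "
from g import *
delta(fk(1.5,-.8,40),Rt)"
python3 -m jog '[[[0,0,0.0015,0,0,0]]]' 0 |head -1
python3 -c "
from g import *
delta(fk(1.5,-.8,40),Rt)"
```

```text
clock: 22.78
shift mm (tool) [ 0.9 -0.2  1.3] turn [ 0.1  0.2 -0.1] after turn shift [ 0.9 -0.2  1.3]
clock 22.775 tcp [0.5013 0.089  0.186 ] fork [ 2.4 -0.6 41.3] F [-13.7  -1.9  16.2] Ffork [-3.9 -1.1 20.9] w -1.6136659944940424e-05 q [ 0.22 -0.06 -0.61  0.5  -0.08  0.14]
clock: 22.9
shift mm (tool) [ 1.  -0.2  1.2] turn [ 0.1  0.2 -0.1] after turn shift [ 1.  -0.2  1.2]
clock 22.9 tcp [0.5014 0.089  0.186 ] fork [ 2.5 -0.6 41.2] F [-21.5  -1.9  23.1] Ffork [-7.1 -0.5 30.8] w -0.00024788372541707126 q [ 0.22 -0.06 -0.61  0.5  -0.08  0.14]
```

The knob is hard on the fork at 31 N without motion. The tip is at z = 41.2, which agrees with the earlier stop (9.7 + 31.3 = 41.0). I'll retreat, do a numeric check and hand in.

```bash
python3 -m jog '[[[0,0,-0.01,0,0,0],[0,0,-0.03,0,0,0],[0,0,-0.04,0,0,0],[0,0,-0.05,0,0,0],[0.05,0,-0.03,0,0,0],[0.06,0,0,0,0,0],[0,0,0,0,0,0],[0,0,0,0,0,0]]]' 0
python3 -c "
from g import *
s=snap('side','s9.png');t=snap('top','t9.png')
f=lambda n,v,u,w,h,k:cv2.resize(cv2.imread('pics/'+n)[v:v+h,u:u+w],None,fx=k,fy=k,interpolation=cv2.INTER_CUBIC)
cv2.imwrite('pics/c9.png',np.hstack([f('s9.png',150,230,200,170,2),f('s9.png',165,270,85,85,4)]))
" ; python3 - <<'E'
E
```

```text
clock: 23.9
eef_pos: [0.3216, 0.0774, 0.2741]
tool_rot: [-0.029, 0.964, 0.011, 0.264]
ft_force: [0.8, 0.2, 0.2]
grip_width: 0.0002
```

```bash
python3 -c "
from h import *
# what changed between first and last pictures, outside robot (top view)
for a,b in (('top0','t9'),('side0','s9')):
    d=cv2.absdiff(cv2.imread(f'pics/{a}.png'),cv2.imread(f'pics/{b}.png')).max(2)
    n,_,st,_=cv2.connectedComponentsWithStats((d>40).astype(np.uint8)); print(a,[list(map(int,r)) for r in st[1:] if r[4]>8])
A=cv2.resize(cv2.imread('pics/s9.png')[150:320,240:380],None,fx=3.5,fy=3.5,interpolation=cv2.INTER_CUBIC); cv2.imwrite('pics/c9.png',A)"
```

```text
top0 [[277, 178, 23, 5, 73], [278, 183, 19, 5, 47], [294, 187, 3, 5, 11], [312, 188, 19, 2, 23], [282, 193, 15, 10, 54], [287, 217, 10, 11, 81], [376, 235, 7, 6, 30], [333, 272, 118, 128, 3091], [272, 277, 40, 45, 1012], [223, 292, 53, 23, 632], [305, 300, 95, 88, 2425], [76, 306, 207, 94, 8147], [283, 317, 14, 3, 22], [269, 320, 40, 62, 1173], [92, 327, 8, 9, 25], [331, 335, 9, 5, 25], [327, 357, 15, 8, 57], [275, 362, 13, 3, 23], [310, 363, 3, 4, 9], [299, 364, 6, 16, 40], [280, 368, 41, 32, 676], [334, 370, 7, 16, 45], [110, 381, 6, 2, 9], [339, 387, 5, 5, 19], [364, 392, 30, 8, 129]]
side0 [[0, 0, 21, 29, 255], [55, 0, 27, 4, 71], [111, 1, 36, 36, 993], [176, 0, 34, 23, 393], [8, 3, 15, 20, 144], [174, 11, 27, 24, 352], [34, 12, 4, 19, 27], [196, 23, 10, 11, 56], [0, 25, 6, 12, 36], [85, 25, 9, 10, 48], [6, 31, 16, 4, 46], [24, 30, 8, 2, 15], [142, 30, 37, 26, 379], [24, 36, 27, 54, 540], [37, 36, 26, 63, 392], [80, 36, 7, 40, 128], [52, 38, 10, 32, 211], [76, 38, 4, 21, 32], [193, 39, 14, 11, 58], [133, 40, 5, 3, 12], [183, 40, 9, 10, 80], [132, 47, 9, 11, 27], [0, 50, 28, 46, 4
[... 262 characters left out ...]
6], [181, 95, 56, 59, 1040], [94, 135, 15, 14, 147], [115, 154, 6, 8, 19], [36, 156, 9, 10, 73], [70, 160, 6, 8, 18], [341, 161, 10, 10, 46], [47, 162, 13, 19, 77], [120, 164, 24, 41, 589], [352, 165, 8, 10, 54], [326, 166, 10, 4, 24], [37, 168, 20, 15, 211], [328, 170, 7, 4, 16], [102, 173, 4, 3, 9], [61, 174, 5, 8, 27], [297, 174, 15, 21, 171], [325, 175, 5, 6, 25], [54, 178, 25, 25, 358], [85, 181, 33, 34, 783], [41, 184, 19, 10, 116], [47, 189, 175, 163, 5658], [324, 188, 6, 4, 16], [315, 198, 4, 4, 11], [354, 240, 6, 9, 33], [303, 251, 6, 2, 11], [326, 251, 5, 3, 13], [86, 255, 11, 8, 55], [141, 263, 14, 14, 81], [0, 267, 244, 133, 6845], [288, 267, 11, 19, 177], [0, 282, 61, 82, 2031]]
```

View pics/c9.png

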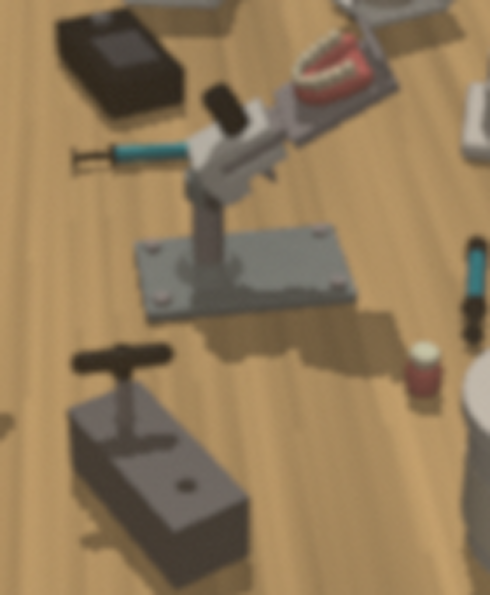

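The knob is flush on the fork at (225,108), the pin's nose shows below at (268,172), and the block hole at (187,486) is empty. The hex key, tooth and syringes are where they were.

```bash
python3 -c "
from workcell import bot
print(bot.job_done())"
```

```text
the job is handed in; nothing more can be done
None
```

The carrier is home in the fork, the locking pin is through fork and lug with its knob on the fork, and the gripper has let go. I handed the job in at about 24 s of the 66 s allowed; the hand-in gave no verdict.

- **Carrier:** I pushed the end plate until it stopped hard. It did not move at about 15 N along the slide, against the 7 N it needs. Afterwards the end-plate corner lay within about 1.5 px of its predicted home position.
- **Pin:** I took it from the block, slid it in along the hole's axis, and it stopped hard at 79 N. That was higher than needed but under the 120 N wrist limit.
- **One thing I mended:** easing off before release seemed to lift the pin by about 1.7 mm. I pressed the knob down again with closed fingertips; it stopped hard at 31 N. The two stops agree to about 0.2 mm.
- **Last picture:** the knob stands on the fork, the pin's nose shows below it and the block's pin hole is empty.
- **Bystanders:** between the first and last pictures, the changes away from the arm were at the mount and the block. The one exception was a small patch by the tooth in the side view, which I took for a shadow because the tooth looked unmoved. The tub, bowl and spatula I checked only through this comparison.
- **Not resolved:** the stops came about 1–2 mm from my camera-based hole position, in x, y and z, which fits the 2 mm calibration.

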